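# Load the shaker cup and hold its guarded run lever

## Task

Scoop up at least three of the dark steel grinding balls from the white tray with the scoop (do not touch the balls with the fingers), tip at least three of them into the steel cup on the shaker, and stand the scoop upright on the bench again. Then flip the shaker's yellow safety catch fully over, and after that pull the red lever bar all the way towards the shaker's front and keep holding it there: it springs back, so finish while holding it. Leave the tip box, the reagent jar and the yellow pot where they are.

Things in the scene. Friction and masses are not known exactly. Their poses are not given: they have to be found in the camera images.
- shaker: White bench shaker, fixed, 200 (x) by 270 (y) by 80 mm high; origin at the centre of its underside on the bench. Its own -x side is the front (about towards the robot). On its top, in its own axes: the steel cup at (10, -75), the lever slot at (0, 45), the catch at about (-30, 92) mm.
- cup_mouth (a point): Centre of the mouth of the steel cup fixed on the shaker: outer diameter 92, wall 4, inner diameter 84 mm; rim 140 mm above the bench.
- cup_floor (a point): Centre of the cup's inner floor, 55 mm below the rim.
- lever_bar (a point): Red round bar of the run lever, 18 mm diameter, 64 mm long along the shaker's y; this point is its centre. It sits on a steel stem of 14 mm diameter, 120 mm from the lever hinge to the bar's centre. Can be pinched from above with fingers closing along the shaker's x, where it may turn between them, or hooked from behind.
- lever_hinge (a point): Lever hinge, on the shaker's top 80 mm above the bench, 45 mm to +y of its centre; the hinge axis runs along the shaker's y.
- lever (a joint): Lever angle (rad): 0 at rest, leaning 0.35 rad to the shaker's back (+x); grows to the stop at 0.9 as the bar is pulled to the shaker's front (-x), where it leans 0.55 rad forward. A spring drives it back to 0 (about 2 N at the bar at rest, 7 N at the stop). The closed catch blocks it at about 0.15.
- catch (a joint): Angle of the yellow safety catch (rad): 0 to 0.15 at the start (closed: a horizontal arm crosses in front of the lever stem, its tab stands upright); 1.57 fully flipped (tab lies level, pointing to the shaker's +y, arm stands up). Stays where it is left; about 1.5 N on the tab moves it.
- catch_tab (a point): Point on the catch's yellow tab, 45 mm from the catch hinge. The tab is 8 mm thick (shaker's y when closed), 26 mm wide (shaker's x) and reaches 62 mm from the hinge. Push it to the shaker's +y, then down. Closed fingers fit beside it on its -y side, in front of the lever and above the catch's arm (arm top 125 mm above the bench).
- catch_hinge (a point): Catch hinge under the tab, 120 mm above the bench; the axis runs along the shaker's x.
- tray_floor (a point): Centre of the white ball tray's floor, 4 mm above the bench; the tray is fixed. The flat floor reaches 85 mm to -x and 86 mm to +x (the long way), 33 mm to each side. Side and +x walls are upright, tops 34 mm above the bench; the -x end wall (robot's side) slopes outward at 45 degrees, equally high. The balls start in the -x half.
- scoop_grip (a point): Centre of the grip of the scoop's blue upright handle, 90 mm above the scoop's underside; handle 14 mm thick (scoop's x), 24 mm wide (y), top 112 mm above the underside. The scoop (120 g) stands on its flat underside on the bench at the tray's -y side, and can be gripped from above with fingers closing along its x. The point's axes are the scoop's: its open front faces -x.
- scoop_pan (a point): Centre of the scoop's pan, 10 mm above its underside, 33 mm in front (-x) of the handle's axis. Pan 54 mm wide; underside from 18 mm in front to 40 mm behind this point; floor 2 mm thick, front ramp from 1.5 mm at the edge (32 mm in front of this point) up to 3 mm. Balls trapped at the tray's sloping end roll over it. Slide the edge up that slope while leaning the scoop back 15 to 20 degrees to keep them in, tip forward about 35 degrees to pour.
- ball0_center (a point): Centre of dark steel grinding ball 1 of 5, 16 mm diameter, 17 g; starts in the tray.
- ball1_center (a point): Centre of dark steel grinding ball 2 of 5, 16 mm diameter, 17 g; starts in the tray.
- ball2_center (a point): Centre of dark steel grinding ball 3 of 5, 16 mm diameter, 17 g; starts in the tray.
- ball3_center (a point): Centre of dark steel grinding ball 4 of 5, 16 mm diameter, 17 g; starts in the tray.
- ball4_center (a point): Centre of dark steel grinding ball 5 of 5, 16 mm diameter, 17 g; starts in the tray.
- tip_box: Bystander: white box with orange lid, 88 x 123 x 71 mm; origin at its underside.
- reagent: Bystander: white jar with blue cap, 52 mm diameter, 100 mm high; origin at its underside.
- waste_pot: Bystander: small yellow open pot, 90 mm diameter, 85 mm high; origin at its underside.
There are look-alikes about, which are no part of the job. What is shaped like the part that bears scoop_grip but green or pink is not meant.

How it is judged:
By the outcome, as a careful person would: the job done as asked, in the order asked, and still so for the second after the job is handed in, while the arm keeps its last pose, push and grip.
It also fails if it takes over 72 s, if anything falls off the work surface, if the arm or the gripper's body presses on something with over 40 N, if the wrist force passes 120 N, or if a joint passes its speed limit or range.

## Robot

A 6-joint arm with a two-finger parallel gripper is mounted at the origin on the work surface. World frame = base frame: x ahead of the robot, y to its left, z up, the work surface at z = 0. Lengths are in mm, angles in rad, forces in N, time in s.
With the tool pointing down it reaches from about 275 to 825 mm from the base axis. Payload 4.9 kg.
Tool frame: the origin (TCP) lies at the very end of the fingers, on their centre line; the grasp point (between the pads) lies 19 mm behind it; z points along the fingers, y is the direction in which the jaws open and shut (so a half turn about z gives the same grasp; the last joint's range is limited). The gripper opens to 85 mm and grips with 20 to 120 N. Pads are 22 mm wide; open, the fingers measure 114 mm over their backs; the gripper's body (76 mm by 85 mm) begins 54 mm behind the grasp point. The pads swing forward as they close: fully open they stand 13 mm farther back than shut.
Start: joints at [1.034, 0.326, -0.193, 1.052, 0, 1.437], TCP at [215.594, 506.002, 231.281] pointing down, gripper open.
Joint ranges: [-2.65, 2.65], [-0.97, 1.79], [-1.3, 1.35], [-1.93, 2.1], [-1.47, 1.37], [-3.14, 3.14]. Speed limits (rad/s): [2.57, 2.57, 3.14, 3.14, 3.14, 3.14].

## Interface

Orientations are given as [roll, pitch, yaw] about the fixed x, y, z axes, in that order (R = Rz(yaw) Ry(pitch) Rx(roll)).
In Python, from bench import bot, solve_ik, imaging gives the robot as it stands. Calls block until the motion is done:
- bot.move_ptp(position, orientation): joint-space move of the TCP to a pose.
- bot.movel(position, rot=None, max_speed=150, threshold=None): straight line of the TCP; rot=None keeps the orientation; max_speed is the mean speed in mm/s. With threshold (N) it stops when the force on the tool has changed by that much, and returns True; else False.
- bot.move_j(angles): joint-space move.
- bot.grip(opening, effort=None): opening from 0.0 (shut) to 1.0 (fully open); effort is the grip in N (None keeps the last); returns when the fingers have stopped.
- bot.dwell(seconds).
- solve_ik(position, orientation): joint angles nearest the present ones, or None.
- bot.get_state(): the state.
- imaging.capture(name): name is "scene" or "top" or "wrist"; returns the picture (384x512x3 uint8, blue, green, red); there is no depth.
- imaging.camera_model(name): a dict with "K" (3x3 intrinsics, pixels), "position" and "rotation" of the camera in the world. Camera axes: x right, y up, looking along -z (the intrinsics and any distortion apply to the point x, -y, -z); pixel columns grow to the right and rows downward; lengths in mm; the calibration is good to about 2 mm. A picture is of the moment at which its call begins: read the wrist's pose just before it. camera_model takes no time and is no camera call; for the wrist camera it gives the pose at the moment of the call.
A pose or a line that the arm cannot do raises bot.IKError and nothing moves.
- bot.sign_off(): hands the job in, once; it reports no verdict.
The state is a dict: "t": time; "qpos": joint angles; "joint_velocities": joint speeds; "effort": joint torques, N m; "tcp_pos": TCP position; "orientation": TCP orientation; "contact_force": force on the tool from outside, world axes, zero at the start; "wrist_torque": the same for the moment, N m; "opening": opening from 0.0 (shut) to 1.0 (fully open).
Only numpy, scipy, OpenCV 4.12 (cv2) and the standard library are available. Lean on these libraries where they do the work, as an engineer would, in place of code of your own. Each camera call takes 0.05 s, during which the arm holds its last target. There are 200 camera calls.

## Working session

There is one attempt and no reset: what is moved stays moved. The work goes in short steps, each a Python script; the robot and the scene stay as the last script left them, time stands still between calls to the robot, and variables do not carry over. Pictures are saved under pics/ and viewed, about 8 in all and at most 12, crops included, and the job is handed in when it is done.

```bash
ls; mkdir -p pics
python3 - <<'E'
from bench import bot, imaging
import cv2, numpy as np
a=imaging.capture("scene");b=imaging.capture("top")
cv2.imwrite("pics/scene0.png",a);cv2.imwrite("pics/top0.png",b)
cv2.imwrite("pics/both.png",np.vstack([cv2.resize(a,(400,300)),cv2.resize(b,(400,300))]))
for n in("scene","top"):
    print(n,imaging.camera_model(n))
print(bot.get_state())
E
```

```text
pics
scene {'K': array([[396.82681405,   0.        , 250.17510019],
       [  0.        , 396.82681405, 192.6733708 ],
       [  0.        ,   0.        ,   1.        ]]), 'position': array([1211.32922317,  133.37396032, 1041.73055742]), 'rotation': array([ 0.64337985, -0.01456681,  1.74500665])}
top {'K': array([[353.27893408,   0.        , 258.01487769],
       [  0.        , 353.27893408, 185.79178486],
       [  0.        ,   0.        ,   1.        ]]), 'position': array([ 501.30924243,   45.609315  , 1209.19716772]), 'rotation': array([ 0.0507745 ,  0.01357563, -1.5883887 ])}
{'t': 0.1, 'qpos': array([ 1.03377151e+00,  3.26866546e-01, -1.93483465e-01,  1.05201908e+00,
        1.25120807e-05,  1.43658197e+00]), 'joint_velocities': array([ 0.00181714, -0.00095687,  0.00286241, -0.00014244,  0.00103556,
       -0.00038123]), 'effort': array([ 3.05330495e-04, -4.44240260e+01,  2.63038015e+01,  7.93312647e-03,
       -2.37844743e-04,  1.43433442e-05]), 'tcp_pos': array([215.32368841, 505.52484199, 230.58206125]), 'orientation': array([-3.14003571e+00, -2.22854185e-04,  2.73878201e+00]), 'contact_force': array([ 0.28192735, -0.53903255,  0.24551276]), 'wrist_torque': array([ 0.01405914, -0.04061798, -0.03654566]), 'opening': 1.0010273869372794}
```

View pics/scene0.png

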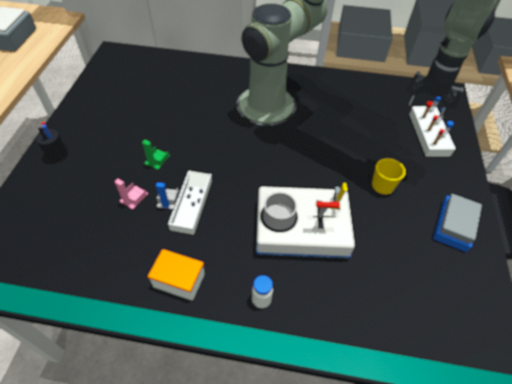

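View pics/top0.png

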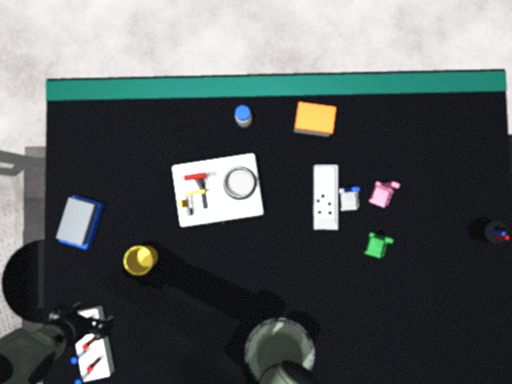

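The scene picture shows the shaker at (305,220), tray (190,203), blue scoop (165,195), and green (153,153) and pink (130,193) look-alikes. The top picture shows the tray at (326,197), the scoop (350,198), the shaker (218,190), the cup (240,182) and the red bar (196,177). Next come an enlarged crop and the measurements.

```bash
cat > h.py <<'E'
import numpy as np, cv2
from scipy.spatial.transform import Rotation as Rn
from bench import bot, solve_ik, imaging
def cam(n):
    c=imaging.camera_model(n); return np.array(c["K"]),np.array(c["position"]),Rn.from_euler("xyz",c["rotation"]).as_matrix()
def ray(c,uv):
    K,p,R=c; d=np.linalg.inv(K)@[uv[0],uv[1],1]; d=R@(d*[1,-1,-1]); return p,d/np.linalg.norm(d)
def plane(c,uv,z):
    p,d=ray(c,uv); return p+d*(z-p[2])/d[2]
def tri(*cu):
    A=0;b=0
    for c,uv in cu:
        p,d=ray(c,uv); M=np.eye(3)-np.outer(d,d); A=A+M; b=b+M@p
    return np.linalg.solve(A,b)
def proj(c,X):
    K,p,R=c; q=R.T@(np.asarray(X,float)-p)*[1,-1,-1]; q=K@q; return q[:2]/q[2]
def mask(im,lo,hi): return cv2.inRange(cv2.cvtColor(im,cv2.COLOR_BGR2HSV),lo,hi)
def blobs(m,amin=8):
    n,_,s,c=cv2.connectedComponentsWithStats(m); return [(np.round(c[i],1).tolist(),s[i].tolist()) for i in range(1,n) if s[i,4]>=amin]
E
python3 - <<'E'
from h import *
S=cam("scene");T=cam("top");s=cv2.imread("pics/scene0.png");t=cv2.imread("pics/top0.png")
for nm,im in(("s",s),("t",t)):
    for col,lo,hi in(("red",(0,130,80),(6,255,255)),("blue",(105,130,60),(125,255,255)),("yel",(24,130,60),(34,255,255))):
        print(nm,col,blobs(mask(im,lo,hi)))
w=mask(t,(0,0,150),(179,60,255))
n,l,st,ce=cv2.connectedComponentsWithStats(w)
for i in range(1,n):
    if st[i,4]>150 and 100<ce[i][1]<300:
        c=max(cv2.findContours((l==i).astype(np.uint8),0,2)[0],key=cv2.contourArea)
        r=cv2.minAreaRect(c);b=cv2.boxPoints(r)
        for z in (34,80): print(i,st[i].tolist(),r,z,[plane(T,q,z)[:2].round().tolist() for q in b],plane(T,r[0],z).round(1))
a=cv2.resize(t[140:245,165:415],(800,336),interpolation=2)
b=cv2.resize(s[130:260,110:360],(500,260),interpolation=2)
o=np.zeros((600,800,3),np.uint8);o[:336]=a;o[340:600,:500]=b;cv2.imwrite("pics/crop1.png",o)
E
```

```text
s red [([428.9, 103.7], [426, 101, 7, 7, 32]), ([435.1, 117.7], [434, 116, 4, 5, 12]), ([441.1, 131.7], [440, 130, 4, 5, 12]), ([327.4, 204.2], [317, 201, 22, 7, 123])]
s blue [([437.6, 98.1], [434, 95, 8, 7, 39]), ([449.8, 123.2], [446, 120, 9, 8, 55]), ([46.6, 131.4], [43, 125, 9, 13, 58]), ([161.8, 192.5], [155, 181, 14, 27, 200]), ([448.4, 231.6], [433, 195, 40, 57, 574]), ([260.6, 253.4], [256, 251, 13, 4, 19]), ([285.5, 254.8], [282, 254, 9, 2, 11]), ([309.1, 255.7], [306, 255, 8, 2, 11]), ([333.6, 256.8], [329, 256, 11, 2, 13]), ([262.7, 283.6], [253, 274, 21, 20, 296])]
s yel [([387.4, 175.1], [372, 158, 34, 37, 950]), ([342.4, 189.9], [337, 182, 11, 18, 91])]
t red [([195.1, 176.4], [185, 174, 21, 6, 81]), ([506.8, 237.2], [504, 235, 6, 5, 18]), ([85.2, 346.1], [83, 344, 6, 6, 19]), ([89.4, 367.9], [87, 365, 6, 7, 25])]
t blue [([242.1, 111.4], [234, 104, 17, 16, 210]), ([353.6, 188.5], [345, 186, 16, 6, 71]), ([87.8, 224.8], [57, 194, 47, 57, 486]), ([498.8, 232.5], [491, 231, 16, 5, 58]), ([73.6, 359.9], [70, 356, 8, 9, 62]), ([77.9, 380.8], [74, 378, 9, 6, 45])]
t yel [([
[... 1471 characters left out ...]
 [487.0, -350.0]] [ 517.7 -340.4   34. ]
10 [371, 188, 16, 18, 176] ((379.3103332519531, 196.72413635253906), (12.998673439025879, 14.484235763549805), 21.801410675048828) 80 [[504.0, -297.0], [546.0, -316.0], [530.0, -353.0], [488.0, -335.0]] [ 517.1 -325.3   80. ]
11 [57, 198, 37, 47, 1128] ((74.74620819091797, 220.8177947998047), (26.67593002319336, 42.747352600097656), 17.241458892822266) 34 [[402.0, 738.0], [537.0, 697.0], [509.0, 611.0], [374.0, 652.0]] [455.4 674.3  34. ]
11 [57, 198, 37, 47, 1128] ((74.74620819091797, 220.8177947998047), (26.67593002319336, 42.747352600097656), 17.241458892822266) 80 [[406.0, 711.0], [536.0, 671.0], [509.0, 588.0], [379.0, 628.0]] [457.2 649.6  80. ]
```

View pics/crop1.png

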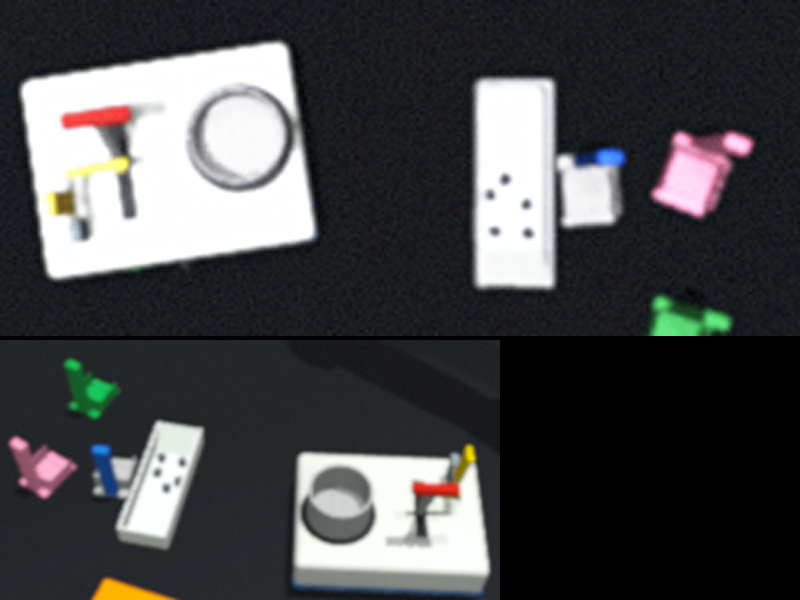

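Three things are shaped like the scoop. Their top-view pixels are blue (350,198), pink (380,195) and green (377,244). The blue-handled one fits, since it stands right at the tray's -y side with its open side towards the robot. I'll look from close up with the wrist camera.

Run:
```python
from h import *
T=cam("top");S=cam("scene")
print("handle top", plane(T,(165+611/3.2,140+157/3.2),112), plane(S,(110+101/2,130+(448-340)/2),112))
print("tray corners",[plane(T,(165+a/3.2,140+b/3.2),34).round() for a,b in((475,78),(555,78),(475,288),(555,288))])
print("balls",[plane(T,(165+a/3.2,140+b/3.2),12).round() for a,b in((504,179),(490,195),(526,204),(494,231),(528,233))])
print("cup",plane(T,(165+241/3.2,140+136/3.2),140), "bar",tri((T,(195.1,176.4)),(S,(327.4,204.2))))
st=bot.get_state();W=cam("wrist");R=Rn.from_euler("xyz",st["orientation"]).as_matrix()
print("wristcam in tool",R.T@(W[1]-st["tcp_pos"]),(R.T@W[2]).round(3),W[0])
for y in(np.pi/2,-np.pi/2):
  for p,o in(((540,-225,110),0),((540,-160,110),.35),((560,110,280),-.65)):
    # o = lean back about world +y
    rot=(Rn.from_euler("y",o)*Rn.from_euler("xyz",[np.pi,0,y])).as_euler("xyz")
    print(y,p,o,solve_ik(p,rot))
```

```text
handle top [ 541.64026002 -243.53543521  112.        ] [ 539.63452619 -241.09700055  112.        ]
tray corners [array([ 629., -126.,   34.]), array([ 628., -209.,   34.]), array([ 412., -120.,   34.]), array([ 410., -202.,   34.])]
balls [array([ 524., -157.,   12.]), array([ 507., -141.,   12.]), array([ 497., -179.,   12.]), array([ 470., -145.,   12.]), array([ 467., -180.,   12.])]
cup [566.87709114 112.69940347 140.        ] bar [583.53972595 240.28323047 194.50213983]
wristcam in tool [ 7.13579185e+01 -7.34464030e-03 -1.42481145e+02] [[ 0.001  0.959  0.282]
 [ 1.    -0.001  0.   ]
 [ 0.001  0.282 -0.959]] [[271.89923157   0.         257.62326267]
 [  0.         271.89923157 186.37222214]
 [  0.           0.           1.        ]]
1.5707963267948966 (540, -225, 110) 0 [-0.52093738  0.49402791 -0.26607192  0.8106965   0.          1.04985895]
1.5707963267948966 (540, -160, 110) 0.35 [-0.35460455  0.71689634  0.07228299  1.25599767 -0.11934392  1.23607578]
1.5707963267948966 (560, 110, 280) -0.65 [ 0.09555198 -0.07356543 -0.76376855  0.23279458 -0.05777094  1.64694852]
-1.5707963267948966 (540, -225, 110) 0 [-0.52093738  0.49402791 -0.26607192  0.8106965   0.         -2.0917337 ]
-1.5707963267948966 (540, -160, 110) 0.35 [-0.35460455  0.71689634  0.07228299  1.25599767 -0.11934392 -1.90551687]
-1.5707963267948966 (560, 110, 280) -0.65 [ 0.09555198 -0.07356543 -0.76376855  0.23279458 -0.05777094 -1.49464414]
```

Run:
```python
from h import *
import pickle
o=[np.pi,0,np.pi/2]
bot.move_ptp([540,150,380],o); bot.dwell(.2)
W1=cam("wrist");a=imaging.capture("wrist")
bot.move_ptp([525,-215,270],o); bot.dwell(.2)
W2=cam("wrist");b=imaging.capture("wrist")
cv2.imwrite("pics/w1.png",a);cv2.imwrite("pics/w2.png",b);pickle.dump((W1,W2),open("w.pkl","wb"))
cv2.imwrite("pics/w2x.png",cv2.resize(b,(800,600),interpolation=2))
print(bot.get_state()["t"],bot.get_state()["tcp_pos"],bot.get_state()["contact_force"])
```

```text
3.8583 [ 525.46222981 -214.19799693  270.32326566] [-0.69295437  0.74791651  0.17137436]
```

View pics/w2x.png

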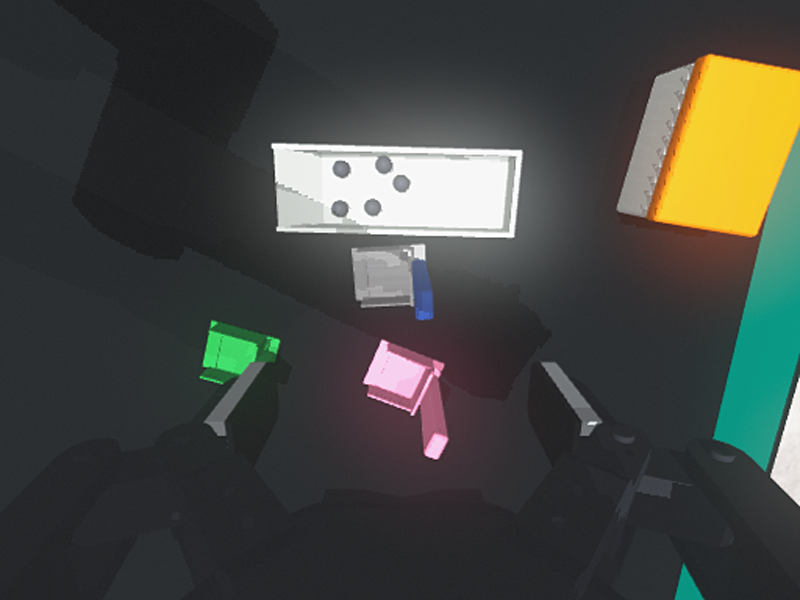

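View pics/w1.png

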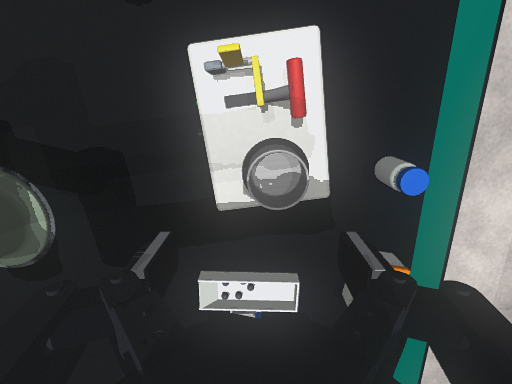

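Wrist picture 2 (800x600) shows the blue handle's top at about (425,306), the pan at (383,276), the tray with an inner outline of x 277–517 and y 148–235, and the balls at x 340–400. Wrist picture 1 shows the shaker corners (190,44), (319,27), (329,197) and (218,210), the cup rim at (277,173), the bar at (297,88) and the tab at (231,55).

Run:
```python
from h import *
import pickle
W1,W2=pickle.load(open("w.pkl","rb"));a=cv2.imread("pics/w1.png");b=cv2.imread("pics/w2.png");T=cam("top");S=cam("scene")
def p2(u,v,z): return plane(W2,(u/1.5625,v/1.5625),z)[:2].round(1)
mb=mask(b,(105,120,40),(125,255,255));mb[:, 330:]=0
c=max(cv2.findContours(mb,0,2)[0],key=cv2.contourArea);q=cv2.minAreaRect(c)
print("handle contour box*1.56",(cv2.boxPoints(q)*1.5625).round().tolist())
print("handle top",p2(425,306,112),"pan corners z10",[p2(*k,10) for k in((352,250),(412,247),(410,305),(357,305))])
print("tray rim",[p2(*k,34) for k in((274,145),(521,151),(515,237),(278,234))],"floor",[p2(*k,4) for k in((323,152),(508,157),(504,232),(323,230))])
print("balls",[p2(*k,12) for k in((341,169),(384,164),(401,183),(340,208),(372,207))])
print("shaker",[plane(W1,k,80)[:2].round(1) for k in((190,44),(319,27),(329,197),(218,210))])
print("cup",plane(W1,(277,173),140)[:2])
m=mask(a,(0,130,60),(6,255,255))|mask(a,(174,130,60),(179,255,255));print("red",blobs(m,50))
my=mask(a,(22,120,60),(34,255,255));print("yel",blobs(my,30))
for bl in blobs(m,50): 
  if bl[0][0]<320: print("bar",tri((W1,bl[0]),(T,(195.1,176.4)),(S,(327.4,204.2))))
for n,k in(("tabtop z182",(231,48)),):print(n,plane(W1,k,182)[:2])
print("tab tri",tri((W1,(230,47)),(S,(345,184))))
```

```text
handle contour box*1.56 [[416.0, 291.0], [431.0, 291.0], [431.0, 319.0], [416.0, 319.0]]
handle top [ 542.8 -242.6] pan corners z10 [array([ 477.6, -219.9]), array([ 535.3, -216.9]), array([ 533.8, -275.4]), array([ 480.9, -275.5])]
tray rim [array([ 417.4, -125.7]), array([ 626.3, -129.9]), array([ 626.9, -203.1]), array([ 414.8, -201. ])] floor [array([ 453.2, -130.3]), array([ 622.8, -134.1]), array([ 624. , -203.1]), array([ 449.6, -201.7])]
balls [array([ 470.2, -145.2]), array([ 509.2, -140.7]), array([ 524.6, -157.3]), array([ 467.9, -180. ]), array([ 497.7, -179. ])]
shaker [array([440.2, 310. ]), array([628.3, 332.8]), array([662.6,  73.6]), array([471.4,  49.3])]
cup [568.02292558 130.10467269]
red [([296.4, 87.0], [287, 58, 19, 60, 827])]
yel [([228.1, 47.7], [217, 43, 23, 10, 155]), ([257.3, 80.9], [251, 56, 13, 50, 338])]
bar [583.5328929  241.41878279 194.15425661]
tabtop z182 [509.36174257 285.78622928]
tab tri [509.72977931 283.73847082 198.02746196]
```

```bash
cat >> h.py <<'E'
R0=Rn.from_euler("xyz",[np.pi,0,np.pi/2])
def rot(psi,th=0): return (Rn.from_euler("z",psi)*Rn.from_euler("y",th)*R0).as_euler("xyz")
HT=71.  # tcp height above scoop underside
def edge_pose(edge,psi,th,ht=None):
    R=Rn.from_euler("z",psi)*Rn.from_euler("y",th); return np.array(edge)+R.apply([65,0,ht or HT]),rot(psi,th)
E
python3 - <<'E'
from h import *
r=rot(.03)
bot.move_ptp([541.5,-242.5,140],r)
print(bot.movel([541.5,-242.5,71],r,max_speed=80,threshold=6),bot.get_state()["tcp_pos"])
bot.grip(0,60); s=bot.get_state(); print(s["opening"],s["tcp_pos"],s["contact_force"])
bot.movel([541.5,-242.5,125],max_speed=100)
bot.move_ptp([605,-167,125],rot(-.015));bot.dwell(.2)
s=bot.get_state();print(s["t"],s["opening"],s["contact_force"],s["tcp_pos"])
a=imaging.capture("wrist");cv2.imwrite("pics/w3.png",a)
E
```

```text
False [ 541.91184617 -242.75028875   71.48132643]
0.1580994558770714 [ 541.71764563 -242.66115941   71.20408843] [-0.74863114 -1.32667253  1.31476916]
7.4917 0.1560533335444765 [-0.04205689  0.28874898 -0.83018091] [ 604.14431917 -167.80939695  124.57394401]
```

View pics/w3.png

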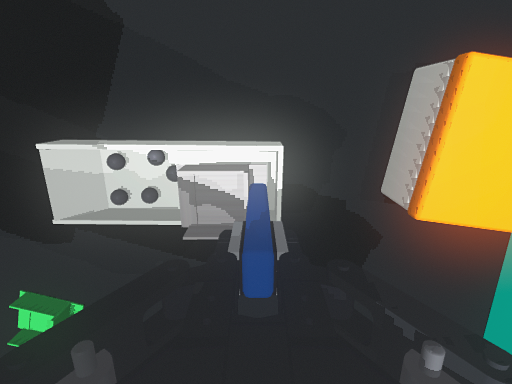

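Scoop gripped and the handle centred. Pan spans about (179,165)–(184,237) and the tray rims are at v≈146 and 222. I'll check the pan's lateral position against the tray.

Run:
```python
from h import *
W=cam("wrist")
f=lambda u,v,z:plane(W,(u,v),z)[:2].round(1)
print("tray rim upper",f(60,147,34),f(270,147,34),"lower",f(70,222,34),f(270,222,34))
print("floor corners",f(105,150,4),f(108,209,4))
for z in(54,70): print("pan",z,f(179,165,z),f(184,237,z),f(183,228,z))
for y in(-140,-194):print("pan expected edge px",proj(W,(539.5,y,54)),proj(W,(539.5,y,74)))
```

```text
tray rim upper [ 435.7 -127.3] [ 615.7 -130.1] lower [ 429.6 -196.9] [ 615.5 -199.8]
floor corners [ 456.8 -134.8] [ 449.3 -195.9]
pan 54 [ 542.1 -140.5] [ 540.3 -203.8] [ 540.2 -195.4]
pan 70 [ 546.9 -137.2] [ 545.2 -195.8] [ 545.1 -187.9]
pan expected edge px [175.70116805 164.49338347] [167.76666471 170.10948345]
pan expected edge px [182.03195725 226.5604497 ] [175.23358284 237.36453491]
```

Run:
```python
from h import *
ps=-.016; Y=lambda x:-164-.016*(x-525)
bot.movel([606,Y(606),110],rot(ps),max_speed=80)
hit=bot.movel([606,Y(606),73.5],rot(ps),max_speed=40,threshold=3)
s=bot.get_state();print(hit,s["tcp_pos"],s["contact_force"])
if not hit:
    hit=bot.movel([606,Y(606),72],rot(ps),max_speed=10,threshold=3);s=bot.get_state();print(hit,s["tcp_pos"],s["contact_force"])
print(s["t"])
a=imaging.capture("wrist");cv2.imwrite("pics/w4.png",a)
```

```text
True [ 605.8411213  -165.20619158   75.20292546] [0.34445693 0.29755087 5.49578631]
8.6917
```

Run:
```python
from h import *
ps=-.016; Y=lambda x:-164-.016*(x-525)
for x in(570,535,521):
    h=bot.movel([x,Y(x),75.2],rot(ps),max_speed=60,threshold=15);s=bot.get_state();print(h,s["t"],s["tcp_pos"].round(1),s["contact_force"].round(1))
a=imaging.capture("wrist");cv2.imwrite("pics/w5.png",a)
```

```text
False 9.4667 [ 568.7 -164.6   75.2] [-1.8 -0.3  7.2]
False 10.2 [ 533.8 -164.    75.2] [-2.1  0.5  6.6]
False 10.5833 [ 520.  -163.9   75.2] [-0.4  0.6  6.3]
```

View pics/w5.png

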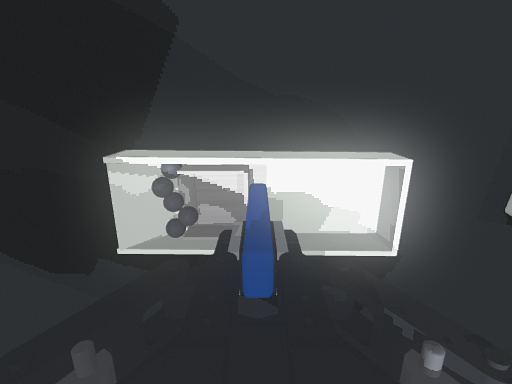

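Five balls are lined up along the edge (u≈163–190, v 170–228) and some are already on the ramp. Now I'll run up the slope while leaning back.

Run:
```python
from h import *
ps=-.016; Y=lambda x:-164-.016*(x-525)
for h in(0,3,8,14,20,26,30):
    x=452.5-h
    p,r=edge_pose((x,Y(x),4+h),ps,np.arcsin(max(h-1,0)/74),71.2)
    t=bot.movel(p,r,max_speed=60,threshold=25);s=bot.get_state();print(h,t,s["t"],(s["tcp_pos"]-p).round(1),s["contact_force"].round(1))
    if t: break
a=imaging.capture("wrist");cv2.imwrite("pics/w6.png",a)
```

```text
0 False 10.8833 [ 0.4 -0.1  0.1] [2.4 0.9 2.2]
3 False 11.1333 [ 0.   0.1 -0.5] [ 3.3 -0.2 -0.6]
8 False 11.3833 [-0.   0.2 -0.8] [ 2.1 -0.3 -1.2]
14 False 11.6333 [-0.5  0.3 -1. ] [ 1.8 -0.5 -1.8]
20 False 11.8833 [-0.7  0.3 -1. ] [-0.   0.2 -1.1]
26 False 12.1333 [-0.3  0.1 -0.9] [ 0.2  0.2 -1.7]
30 False 12.3833 [ 0.   0.  -0.3] [ 0.8  0.2 -1.4]
```

View pics/w6.png

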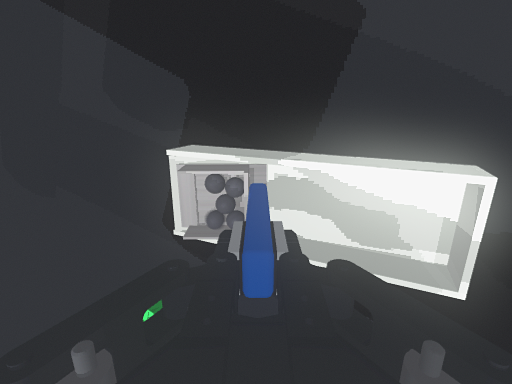

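All five balls are in the pan, at u 213–237 and v 180–222, well behind the edge. Next: lift, carry and pour.

Run:
```python
from h import *
th=.37
def go(e,t,v,**k):
    p,r=edge_pose(e,0,t,71.2);x=bot.movel(p,r,max_speed=v,**k);return x
for e,t in(((586,117,190),.37),((586,117,165),-.75)):
    p,r=edge_pose(e,0,t,71.2);print(solve_ik(p,r))
s=bot.get_state()
go((422,-162.4,80),th,60);go((430,-160,190),th,120)
go((586,117,190),th,120);bot.dwell(.2)
s=bot.get_state();print(s["t"],s["tcp_pos"],s["contact_force"])
W=cam("wrist");a=imaging.capture("wrist");cv2.imwrite("pics/w7.png",a)
print("expected px edge",proj(W,(586,90,190)),proj(W,(586,144,190)),"cup",proj(W,(568.5,117,140)))
```

```text
[0.05528874 0.98272432 0.90333802 1.86089476 0.01998441 1.6223504 ]
[ 0.11305517 -0.0228412  -0.85253241 -0.00570145 -0.07697472  1.65368145]
17.4667 [672.33927517 116.73425447 233.07065121] [ 1.14575139 -0.11307343 -1.23437207]
expected px edge [181.43903859 225.7991872 ] [176.13874232 163.79824448] cup [195.05879341 179.39265116]
```

View pics/w7.png

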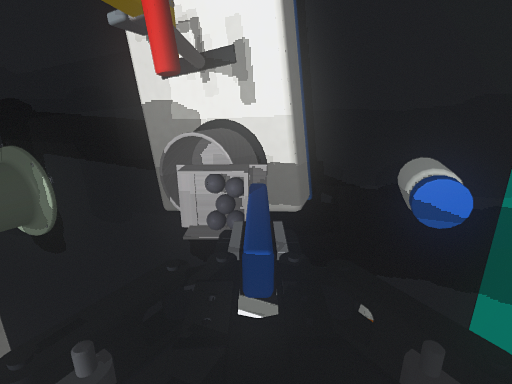

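Run:
```python
from h import *
W=cam("wrist")
print(proj(W,(522.5,117,140)),proj(W,(568.5,163,140)),proj(W,(614.5,117,140)))
print("left rim pt",plane(W,(161,172),140),"top rim",plane(W,(190,133),140))
```

```text
[158.48028932 175.44079066] [191.98231904 133.465161  ] [236.08036404 183.93440436]
left rim pt [526.34678961 121.12158764 140.        ] top rim [566.26604209 163.36779014 140.        ]
```

The cup centre is confirmed at about (570,117), so I'll pour.

Run:
```python
from h import *
def go(e,t,v): bot.movel(*edge_pose(e,0,t,71.2),max_speed=v)
go((590,117,182),.1,80)
for z,t in((174,-.2),(166,-.45),(164,-.7),(164,-.85)): go((590,117,z),t,60)
bot.dwell(.5)
s=bot.get_state();print(s["t"],s["contact_force"])
go((590,117,190),-.6,80)
go((600,117,215),0,100)
a=imaging.capture("wrist");cv2.imwrite("pics/w8.png",a);print(bot.get_state()["t"],bot.get_state()["contact_force"])
# back off to look into cup
bot.move_ptp([560,-60,230],rot(0)); W=cam("wrist");b=imaging.capture("wrist");cv2.imwrite("pics/w9.png",b)
c=imaging.capture("top")
x=np.hstack([cv2.resize(b[0:192],None,fx=1,fy=1)[:, :400],np.zeros((192,0,3),np.uint8)])
o=np.zeros((600,800,3),np.uint8);o[:300,:400]=cv2.resize(a,(400,300));o[:300,400:]=cv2.resize(b,(400,300));o[300:,:400]=cv2.resize(c[145:220,200:300],(400,300),interpolation=2)
d=imaging.capture("scene");o[300:,400:]=cv2.resize(d[175:250,240:340],(400,300),interpolation=2)
cv2.imwrite("pics/c9.png",o);print(bot.get_state()["t"],proj(W,(570,117,85)))
```

```text
20.75 [-0.52832849 -0.11931089 -1.55827268]
22.4417 [-0.80034664  0.00604283 -1.87833857]
23.45 [267.26411015 -13.99020592]
```

View pics/c9.png

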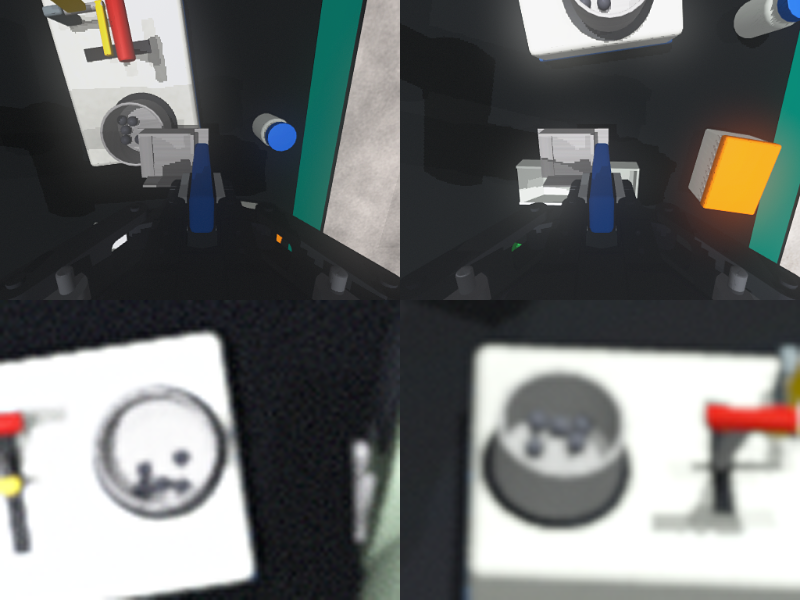

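The top and scene crops show all five balls in the cup, at (145–185,455–490) in the lower-left panel, and the pan is empty. Next I'll stand the scoop back where it was. That makes 10 pictures viewed.

Run:
```python
from h import *
r=rot(.03)
bot.move_ptp([541.7,-242.7,135],r)
bot.movel([541.7,-242.7,80],r,max_speed=100)
h=bot.movel([541.7,-242.7,69],r,max_speed=15,threshold=3);s=bot.get_state();print(h,s["tcp_pos"],s["contact_force"])
bot.grip(.5);bot.dwell(.2)
bot.movel([541.7,-242.7,160],r,max_speed=80)
T=cam("top");W=cam("wrist");b=imaging.capture("wrist");cv2.imwrite("pics/w10.png",b)
m=mask(b,(105,120,40),(125,255,255));bl=blobs(m,60);print(bl,proj(W,(541.7,-242.7,112)))
W1=__import__("pickle").load(open("w.pkl","rb"))[0];q=plane(W1,(257.3,80.9),121)[:2]
c=np.array([550.6,191.4]);a=.125;R=np.array([[np.cos(a),-np.sin(a)],[np.sin(a),np.cos(a)]]);print("arm local",R.T@(q-c),"t",s["t"])
```

```text
True [ 541.8264586  -242.83271482   71.21414007] [ 0.20707733 -0.80236706  4.04521498]
[([258.6, 194.0], [250, 163, 18, 57, 872])] [257.9028592  206.83103854]
arm local [-3.20324192 65.61996431] t 25.5833
```

```bash
cat >> h.py <<'E'
PS=.125
def L(x,y,z):  # shaker local -> world
    c,s=np.cos(PS),np.sin(PS); return np.array([550.6+c*x-s*y,191.4+s*x+c*y,z])
E
python3 - <<'E'
from h import *
r=rot(PS);X=-36
bot.movel([541.7,-242.7,260],max_speed=200)
bot.grip(0,30)
bot.move_ptp(L(X,66,270),r)
h=bot.movel(L(X,66,150),r,max_speed=100,threshold=6);s=bot.get_state();print(h,s["t"],s["tcp_pos"],s["contact_force"])
if not h:
  for f in(.15,.4,.7,1.0,1.25,1.45,1.57):
    y=42*np.sin(f)-4*np.cos(f); z=min(42*np.cos(f)+4*np.sin(f),30)
    if f<.8: y+=1
    h=bot.movel(L(X,92+y-11,120+z),r,max_speed=60,threshold=20);s=bot.get_state();print(f,h,s["t"],(s["tcp_pos"]-L(X,92+y-11,120+z)).round(1),s["contact_force"].round(1))
    if h: break
  p=bot.get_state()["tcp_pos"]
  h=bot.movel(p-[0,0,6],r,max_speed=15,threshold=12);s=bot.get_state();print(h,s["t"],s["tcp_pos"],s["contact_force"])
E
```

```text
False 31.7833 [507.17993141 252.60043272 150.70430824] [0.28896167 0.17528068 0.4628153 ]
0.15 False 32.2417 [-0.2  0.6  0. ] [ 0.2  0.1 -0.7]
0.4 False 32.5667 [-0.1  0.6 -0. ] [ 0.5 -0.2 -0.4]
0.7 False 32.9083 [-0.1  0.7  0. ] [ 0.1 -0.9  0.1]
1.0 False 33.2083 [-0.3  0.5 -0.3] [-0.5  0.3  0.2]
1.25 False 33.5333 [-0.4  0.1 -0.6] [-1.3 -0.2 -1. ]
1.45 False 33.825 [-0.4 -0.1 -0.6] [ 0.4 -0.2 -0.2]
1.57 False 34.075 [0.3 0.2 0. ] [ 0.8 -0.1  1.1]
True 34.325 [499.87663867 309.16263126 123.87485884] [-1.28473465 -0.53347303  5.32987531]
```

Run:
```python
from h import *
r=rot(PS)
p=bot.get_state()["tcp_pos"]
h=bot.movel(p-[0,0,4],r,max_speed=15,threshold=15);s=bot.get_state();print(h,s["tcp_pos"],s["contact_force"])
bot.movel(p+[0,0,140],r,max_speed=150)
bot.grip(.6,60)
bot.move_ptp(L(30,-10,300),r);bot.dwell(.1)
b=imaging.capture("wrist");cv2.imwrite("pics/w11.png",b);d=imaging.capture("scene")
o=np.zeros((600,800,3),np.uint8);o[:300,:400]=cv2.resize(b,(400,300));o[300:,:400]=cv2.resize(b[0:160,100:313],(400,300),interpolation=2)
o[:300,400:]=cv2.resize(d[160:235,290:390],(400,300),interpolation=2);o[300:,400:]=cv2.resize(d[165:240,125:225],(400,300),interpolation=2)
cv2.imwrite("pics/c11.png",o);W=cam("wrist");print(bot.get_state()["t"],"bar exp",proj(W,L(41,45,192.7)))
m=mask(b,(0,130,60),(6,255,255))|mask(b,(174,130,60),(179,255,255));print(blobs(m,80))
```

```text
True [499.88577598 309.2078535  123.80186418] [-1.81560538 -1.07676247  7.96384475]
37.0333 bar exp [270.59624036 126.96320512]
[([268.8, 123.8], [260, 88, 19, 73, 1282])]
```

View pics/c11.png

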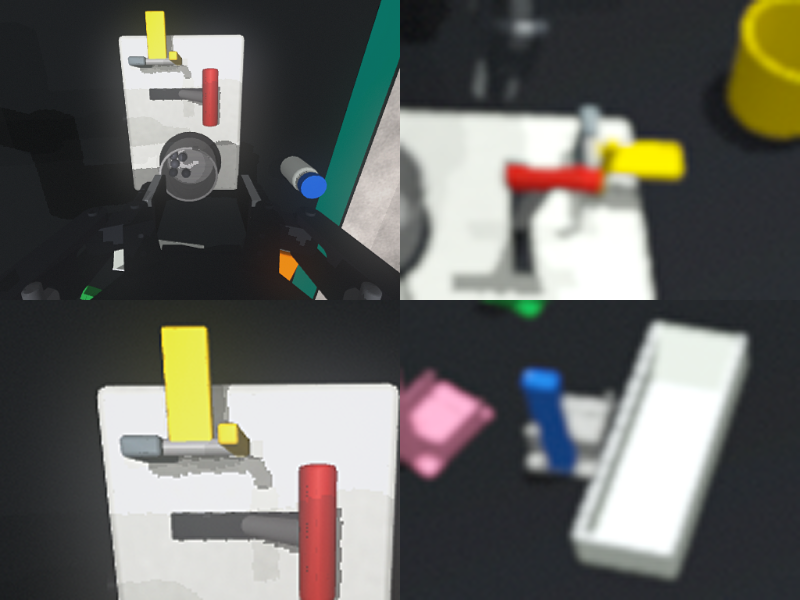

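The catch tab lies level pointing +y at (185,380) in the lower-left panel. The scoop stands upright, the balls are in the cup, and the bar is within 2–3 px of where I expected it. Now the lever.

Run:
```python
from h import *
def P(q,d=105):
    l=.35-q; return L(d*np.sin(l),43,80+d*np.cos(l)),rot(PS,l)
ks=[solve_ik(*P(q)) for q in(0,.93)];print(ks)
p,r=P(0,215);bot.move_ptp(p,r)
h=bot.movel(*P(0),max_speed=100,threshold=10);s=bot.get_state();print(h,s["t"],s["contact_force"])
if not h:
  bot.grip(0,50);s=bot.get_state();print(s["opening"]*85,s["contact_force"])
  for q in(.12,.27,.42,.57,.72,.84,.9,.93):
    h=bot.movel(*P(q),max_speed=50,threshold=15 if q>.5 else 12);s=bot.get_state();print(q,h,round(s["t"],1),s["contact_force"].round(1),(s["tcp_pos"]-P(q)[0]).round(1))
    if h: break
d=imaging.capture("scene");cv2.imwrite("pics/s12.png",d)
b=imaging.capture("wrist");cv2.imwrite("pics/w12.png",b)
```

```text
[array([0.25113861, 0.80436675, 0.42016394, 1.53403199, 0.04315144,
       1.68936124]), array([ 0.37471304,  0.06924991, -0.91950018,  0.016397  , -0.13584837,
        1.78097411])]
False 39.0333 [-0.32862454 -0.87985486  0.38701284]
16.17386373990399 [-3.80068855 -0.65461976  5.70102252]
0.12 True 39.6 [ 0.6  0.1 -1.3] [ 6.7  0.9 -1. ]
```

Run:
```python
from h import *
def P(q,d=105):
    l=.35-q; return L(d*np.sin(l),43,80+d*np.cos(l)),rot(PS,l)
for q in(.12,.27,.42,.57,.72,.84,.9,.93):
    h=bot.movel(*P(q),max_speed=50,threshold=25);s=bot.get_state();print(q,h,round(s["t"],1),s["contact_force"].round(1),(s["tcp_pos"]-P(q)[0]).round(1),round(s["opening"]*85,1))
    if h: break
bot.dwell(.3);s=bot.get_state();print(s["t"],s["contact_force"],s["orientation"])
d=imaging.capture("scene");cv2.imwrite("pics/s12.png",d)
b=imaging.capture("wrist");cv2.imwrite("pics/w12.png",b)
o=np.zeros((600,800,3),np.uint8);o[:300,:400]=cv2.resize(b,(400,300));o[:300,400:]=cv2.resize(d,(400,300));o[300:,:400]=cv2.resize(d[160:235,270:370],(400,300),interpolation=2)
o[300:,400:]=cv2.resize(b[150:300,160:360],(400,300),interpolation=2);cv2.imwrite("pics/c12.png",o)
```

```text
0.12 False 40.1 [4.9 0.9 0.7] [1.7 0.1 0. ] 16.2
0.27 False 40.6 [ 5.9 -0.3  2.7] [1.9 0.  0.6] 16.3
0.42 False 41.0 [ 5.6 -0.9  5.6] [ 2.5 -0.   1.2] 16.3
0.57 False 41.5 [ 3.5 -3.3 10. ] [ 3.1 -0.1  2. ] 15.9
0.72 False 42.0 [-0.9 -5.5 16.8] [ 3.8 -0.1  3. ] 16.1
0.84 False 42.4 [-0.1 -6.1 17.1] [5.6 0.1 4.3] 15.9
0.9 True 42.6 [ 4.8 -0.8  3.1] [7.1 0.1 5.8] 16.0
42.8833 [ 6.43741765  2.26979922 -1.80320927] [2.57292206e+00 1.15678946e-03 1.69138622e+00]
```

Run:
```python
from h import *
def P(q,d=105):
    l=.35-q; return L(d*np.sin(l),43,80+d*np.cos(l)),rot(PS,l)
for q in(.86,.9,.93,.96):
    h=bot.movel(*P(q,106),max_speed=25,threshold=25);bot.dwell(.2);s=bot.get_state();print(q,h,round(s["t"],1),s["contact_force"].round(1),(s["tcp_pos"]-P(q,106)[0]).round(1),s["tcp_pos"].round(1),round(s["opening"]*85,1))
    if h: break
d=imaging.capture("scene");cv2.imwrite("pics/s13.png",d)
b=imaging.capture("wrist");cv2.imwrite("pics/w13.png",b)
o=np.zeros((600,800,3),np.uint8);o[:300,:400]=cv2.resize(b,(400,300));o[:300,400:]=cv2.resize(d,(400,300));o[300:,:400]=cv2.resize(d[160:235,270:370],(400,300),interpolation=2)
o[300:,400:]=cv2.resize(b[150:300,160:360],(400,300),interpolation=2);cv2.imwrite("pics/c13.png",o)
```

```text
0.86 False 43.5 [ 5.1 -2.6  5.2] [ 2.6 -0.2  1.5] [496.5 227.4 174. ] 15.8
0.9 False 44.0 [ 2.4 -3.9  7.7] [ 2.4 -0.3  1.6] [492.7 226.9 171.9] 15.9
0.93 False 44.5 [ 1.2 -3.5  9. ] [ 2.5 -0.2  1.8] [490.1 226.6 170.5] 16.0
0.96 False 45.0 [ 5.  -3.9  8.8] [ 4.1 -0.   3. ] [489.1 226.4 169.8] 16.0
```

Run:
```python
from h import *
def P(q,d=106,l0=.96):
    l=.35-q; return L(d*np.sin(l),43,80+d*np.cos(l)),rot(PS,.35-l0)
for q in(.99,1.02):
    h=bot.movel(*P(q),max_speed=20,threshold=22);bot.dwell(.3);s=bot.get_state();print(q,h,round(s["t"],1),s["contact_force"].round(1),(s["tcp_pos"]-P(q)[0]).round(1),s["tcp_pos"].round(1))
    if h: break
d=imaging.capture("scene");b=imaging.capture("wrist");t=imaging.capture("top")
cv2.imwrite("pics/s13.png",d);cv2.imwrite("pics/w13.png",b)
o=np.zeros((600,800,3),np.uint8);o[:300,:400]=cv2.resize(b,(400,300));o[:300,400:]=cv2.resize(d,(400,300));o[300:,:400]=cv2.resize(d[160:235,270:370],(400,300),interpolation=2)
o[300:,400:]=cv2.resize(b[150:300,160:360],(400,300),interpolation=2);cv2.imwrite("pics/c13.png",o)
```

```text
0.99 False 45.7 [10.8 -3.6  8.4] [6.4 0.3 4.7] [488.8 226.4 169.7]
1.02 False 46.3 [15.4 -4.3  9.6] [8.6 0.6 6.5] [488.5 226.4 169.6]
```

View pics/c13.png

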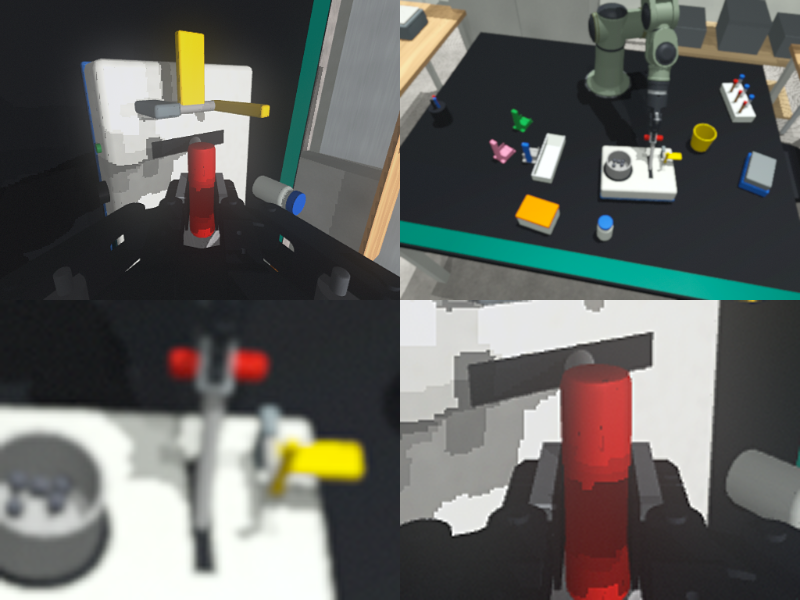

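The bar is held between the fingers and leans to the front. Motion has stopped (0.3 mm per step) while the force rises steadily, so the lever is at its stop. The catch is flat, the balls are in the cup and the scoop stands. I'm handing in.

```bash
python3 -c "
from bench import bot
print(bot.get_state()['t'],bot.get_state()['contact_force'],bot.sign_off())"
```

```text
the job is handed in; nothing more can be done
46.4167 [15.55000579 -4.32698935 10.03528708] None
```

The job is done and handed in at 46.4 s, with the arm still holding the lever at its front stop.

- **Balls:** I scooped all five from the tray and tipped them into the steel cup. The top, scene and wrist pictures show five in the cup and an empty pan.
- **Scoop:** It stands upright on the bench where it was at the start.
- **Catch:** I flipped it fully over. The tab lies level, contacting at 124 mm height, and stayed so in the last picture.
- **Lever:** I pulled the red bar to its stop. The last two commanded steps moved the fingers only 0.3 mm each, while the force along x, against the pull, rose from 5 to 15 N. The measured forward lean was about 0.56 rad, against 0.55 stated for the stop.
- **Bystanders:** The tip box, the jar and the pot look unmoved in the last picture. I did not measure them.
- **Disagreements:** Two lever moves stopped early on force thresholds I had set too low, and I resumed them with higher limits. Nothing else failed or disagreed beyond a few mm of calibration. I viewed 12 pictures, the most allowed.

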